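# Set the carton coder's lane to a new carton

### The arm

A 6-joint arm with a two-finger parallel gripper is mounted at the origin on the work surface. World frame = base frame: x ahead of the robot, y to its left, z up, the work surface at z = 0. Lengths are in mm, angles in rad, forces in N, time in s.
With the tool pointing down it reaches from about 275 to 750 mm from the base axis. Payload 10.2 kg.
Tool frame: the origin (TCP) lies at the very end of the fingers, on their centre line; the grasp point (between the pads) lies 19 mm behind it; x points along the fingers, y is the direction in which the jaws open and shut, and the axes are right-handed (so a half turn about x gives the same grasp; the last joint's range is limited). The gripper opens to 85 mm and grips with 20 to 120 N. Pads are 22 mm wide; open, the fingers measure 114 mm over their backs; the gripper's body (76 mm by 85 mm) begins 54 mm behind the grasp point. The pads swing forward as they close: fully open they stand 13 mm farther back than shut.
Start: joints at [-1.389, 0.313, 1.498, -0, 1.331, -0.223], TCP at [206.751, -482.582, 231.294] pointing down, gripper open.
Joint ranges: [-2.94, 2.94], [-0.97, 2.17], [0.19, 2.56], [-1.23, 4.37], [0.02, 3.11], [-2.88, 2.88]. Speed limits (rad/s): [2.39, 2.39, 3.01, 3.14, 3.14, 3.14].

### API

Orientations are given as a unit quaternion [w, x, y, z].
In Python, from rig import ctrl, viewer, order gives the robot as it stands. The module is installed in compiled form; this text tells all that it offers.
- The arm moves only by the tool carry_out, never from a script. Its argument "deltas" is a list of rows, each a list of 7 numbers: the gripper command: -1 is fully open, 1 is shut, values between are in proportion, then the shift along the tool's x, y, z in mm, then the turn, a rotation vector about the tool's x, y, z in degrees. A call has exactly 5 rows; each row is the pose to reach, as a shift and turn from the pose commanded when the call began, along the tool's axes at that moment; what a row does not reach only later rows make up. A row lasts 1/8 s, in which the tool goes at most 62.5 mm and 10.7 degrees, less where a joint would pass 70% of its speed; a pose out of reach is approached as far as the arm can. A call with a gripper value outside its range is refused whole. The fingers move at their own pace and stop on an object; "newtons" is the grip in N (left out, the last holds). Time passes only in rows, so rows that repeat a pose let the fingers close, or fill a call up. It gives the time, the measured TCP pose, the force and the opening at its end, in the units of the state.
- ctrl.sense(): the state, without advancing time (a new reading comes with each control period).
- viewer.capture(name): name is "scene" or "top"; returns the picture (420x560x3 uint8, red, green, blue); there is no depth.
- viewer.calibration(name): a dict with "fx", "fy", "cx", "cy" (pixels), "k1" (the pictures are not rectified: a ray, as slopes to the right and down, at radius r is drawn at 1 + k1 r^2 times it, then the intrinsics apply), "xyz" and "attitude" of the camera in the world. Camera axes: x right, y down, z forward; pixel columns grow to the right and rows downward; lengths in mm; the calibration is good to about 2 mm. A picture is of the moment at which its call begins. calibration takes no time and is no camera call.
- order.finish_job(): hands the job in, once; it reports no verdict.
The state is a dict: "time_s": time; "joints": joint angles; "dq": joint speeds; "tau": joint torques, N m; "eef_pos": TCP position; "ee_rot": TCP orientation; "force": force on the tool from outside, world axes, zero at the start; "wrist_torque": the same for the moment, N m; "grip_width": opening from 0.0 (shut) to 1.0 (fully open).
Only numpy, scipy, OpenCV 4.12 (cv2) and the standard library are available. Lean on these libraries where they do the work, as an engineer would, in place of code of your own. Each camera call takes 0.05 s, during which the arm holds its last target. There are 200 camera calls.

### The job

Set the coder's lane for the brown carton: set the carton down gently, upright, in the lane with its long side along the guides, then wind the crank clockwise by its blue grip until you feel the moving guide nip the carton against the back guide, without crushing it. Then, still by the grip, back the crank off about a quarter turn so that the carton has a little running clearance, and let go, leaving the carton standing against the back guide. Leave the other cartons, the bottle and the tape alone.

Things in the scene. Friction and masses are not known exactly. Their poses are not given: they have to be found in the camera images.
- coder: Bench carton coder, bolted down: steel slide bed 340 (its x, along the lane) x 260 mm (its y, from lane to crank), top 50 mm above the table; origin on the table under the bed's middle. The unmeasured back guide on the -y side is clamped in slots: its face is 70 to 90 mm from the origin. Print head outside the lane at x 142, y -122 mm, its post 170 mm tall.
- lane (a point): Point on the bed's top surface between the guides, half-way along them, 20 mm to the coder's -y side of its origin; axes as the coder's (x along the guides), so the back guide's face is at y = -50 to -70 mm here. Both guides are bars 240 mm long with faces from 20 to 55 mm above the bed. Nothing stands over the lane.
- crank (a joint): Crank angle in rad, growing clockwise seen from above (closes the lane), over several turns; at 0 the grip lies on the coder's -x side of the crank axis. Starts anywhere from 0 to 4.7. Running free it takes about 2.5 N at the grip; each 10 N of nip on the carton adds about 0.8 N. It stays where it is left.
- crank_axis (a point): Point on the crank's upright axis, level with the middle of the grip (153 mm above the table). The steel hub below it, 17 mm in radius, ends 124 mm above the table.
- grip: Blue upright cylindrical grip of the crank, 26 mm in diameter, 70 mm tall, from 118 to 188 mm above the table, 60 mm from the crank axis, spinning freely on its pin; origin at its middle. The crank arm lies below it; nothing within 100 mm of the crank axis rises higher than 125 mm.
- brown_carton_center (a point): Centre of the brown carton with a pink band around its top and a cream panel on its sides: 100 mm long (its x), 62 mm wide (its y), 120 mm tall, about 0.3 kg, stiff. Nipped by more than 90 N it is crushed; 10 to 70 N is a proper nip.
- brown_carton: The same brown carton, origin at the centre of its underside, z up.
- white_carton: White carton with a pink band, same size, origin at the centre of its underside; to be left alone.
- green_carton: Green carton with a cream band, same size, origin at the centre of its underside; to be left alone.
- spray: Clear bottle with a blue cap, 64 mm in diameter, 170 mm tall, origin at its underside; to be left alone.
- tape_roll: Roll of clear tape lying flat, 100 mm in diameter, 50 mm tall, origin at its underside; to be left alone.
- carriage: Moving guide on the crank's side of the lane: a white-faced bar along x on a carriage with two rods; origin at the middle of the unloaded bar's face, 87.5 mm above the table; the face looks to the coder's -y (to the lane). The carriage moves to -y by 30 mm for each clockwise turn of the crank; under load the bar gives way on sprung studs by 1 mm for each 20 N.
Mind the look-alikes: they are no part of the job. What is meant by the brown_carton is not purple, and is the smaller of those in its own colour.

How it is judged (in metres and radians):
On the way, in this order (a step that is already met when the one before it is completed fails the run):
1. the brown carton stands upright in the lane, long side along the guides within 20 degrees, released (angle between brown_carton's own z axis and vertical below 0.08 rad and angle between the x axis of brown_carton and the x axis of coder, either way round below 0.35 rad and x of brown_carton in the frame of lane between -0.1 and 0.1 m and y of brown_carton in the frame of lane between -0.06 and 0.08 m and z of brown_carton in the frame of lane between -0.006 and 0.006 m and contact force between the fingers and brown_carton below 0.3 N), for 0.2 s.
2. the moving guide nips the carton with 8 N or more, wound by the grip (contact force between carriage and brown_carton above 8 N and contact force between the fingers and grip above 0.3 N), for 0.2 s.
3. the crank is backed off by its grip until the guide is 1.5 to 12 mm clear of the carton (y of brown_carton_center in the frame of carriage between -0.043 and -0.0325 m and contact force between the fingers and grip above 0.3 N), for 0.1 s.
At the end, for the whole second after the job is handed in: The brown carton stands upright on the bed at the back guide, square to the guides within 3 degrees, with the moving guide 1.5 to 12 mm clear of it; crank and carton are at rest and released (y of brown_carton_center in the frame of carriage between -0.043 and -0.0325 m and y of brown_carton in the frame of coder between -0.063 and -0.035 m and x of brown_carton in the frame of lane between -0.1 and 0.1 m and z of brown_carton in the frame of lane between -0.006 and 0.006 m and angle between the x axis of brown_carton and the x axis of coder, either way round below 0.06 rad and angle between brown_carton's own z axis and vertical below 0.05 rad and linear speed of brown_carton below 0.02 m/s and velocity of joint crank between -0.1 and 0.1 rad/s); the robot touches nothing.
It fails at once if the carton is crushed: the moving guide presses it with more than 90 N (contact force between carriage and brown_carton above 90 N).
It fails at once if the carton is dropped or knocked: it moves faster than 0.5 m/s with no finger holding it (linear speed of brown_carton above 0.5 m/s and contact force between the fingers and brown_carton below 0.1 N).
It fails at once if another carton, the bottle or the tape is moved more than 30 mm (distance of any of white_carton, green_carton, spray, tape_roll from where it was at the start of the episode above 0.03 m).
It also fails if it takes over 72 s, if anything falls off the work surface, if the arm or the gripper's body presses on something with over 40 N, if the wrist force passes 120 N, or if a joint passes its speed limit or range.

## Working session

There is one attempt and no reset: what is moved stays moved. The work goes in short steps, Python scripts to look and compute and a tool call to move; the robot and the scene stay as the last step left them, time stands still between calls to the robot, and variables do not carry over. Pictures are saved under pics/ and viewed, about 8 in all and at most 12, crops included, and the job is handed in when it is done.

Besides the shell and the picture viewer there is one more tool, called after "Call:" as name([rows], argument=value, ...), one row to a line, values as JSON. carry_out: Moves the arm, as the interface text tells. Its arguments: {"type":"object","properties":{"deltas":{"type":"array"},"newtons":{"type":"number"}},"required":["deltas"]}

```bash
mkdir -p pics
python3 - <<'E'
from rig import ctrl, viewer
import cv2,numpy as np
for n in("scene","top"):
    im=viewer.capture(n); cv2.imwrite(f"pics/{n}0.png",im[:,:,::-1]); print(n,viewer.calibration(n))
print(ctrl.sense())
E
```

```text
scene {'fx': 524.4230159599723, 'fy': 524.4230159599723, 'cx': 275.372228224424, 'cy': 214.98168585277284, 'k1': -0.20532829562733043, 'xyz': array([1724.77802573, -343.41400497, 1149.79112636]), 'attitude': array([-0.33713732,  0.73886644,  0.52569219, -0.25310577])}
top {'fx': 432.6324905286829, 'fy': 432.6324905286829, 'cx': 288.78269921694283, 'cy': 211.32619081214563, 'k1': -0.10984496771256486, 'xyz': array([ 452.99021204,   12.95494555, 1450.92355973]), 'attitude': array([-0.03102342,  0.71162353, -0.7016197 ,  0.0189549 ])}
{'time_s': 0.1, 'joints': array([-1.38943129e+00,  3.13368696e-01,  1.49834043e+00,  2.29820788e-06,
        1.33101386e+00, -2.23425033e-01]), 'dq': array([ 0.00061273, -0.00139059, -0.00146797,  0.00112035, -0.00188604,
        0.00166294]), 'tau': array([ 2.58437234e-03, -4.12900078e+01, -2.60144252e+01, -1.83578290e-04,
        2.99321713e-03,  1.55252553e-05]), 'eef_pos': array([ 206.69400937, -482.35389152,  230.81306616]), 'ee_rot': array([ 0.14174008,  0.6926824 ,  0.14253913, -0.69266402]), 'force': array([ 0.07636054, -0.33728022,  0.05818011]), 'wrist_torque': array([ 0.01698888, -0.0151123 , -0.0216486 ]), 'grip_width': 1.0029548342556247}
```

View pics/scene0.png

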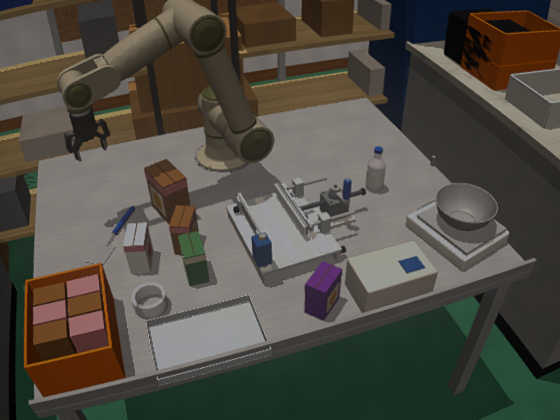

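View pics/top0.png

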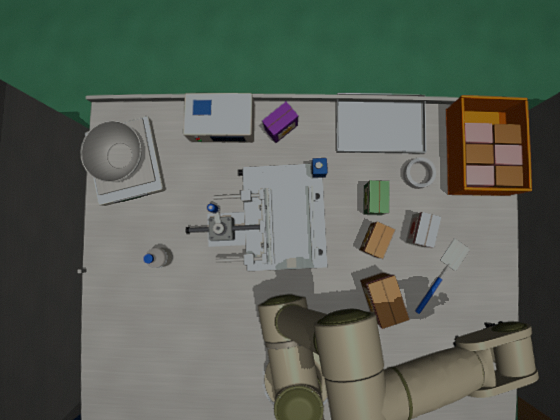

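Candidates for "brown carton": small brown box (top 378,240 / scene 182,228), large brown box (top 387,300 / scene 167,190), purple box (top 281,122) and the boxes in the orange crate. By the description it is the small brown one; I'll check it close up.

```bash
cat > h.py <<'E'
import numpy as np, cv2
from scipy.spatial.transform import Rotation as R
from rig import ctrl, viewer
def cam(n):
    c=viewer.calibration(n); q=c["attitude"]
    K=np.array([[c["fx"],0,c["cx"]],[0,c["fy"],c["cy"]],[0,0,1.]])
    return K,np.array([c["k1"],0,0,0,0.]),R.from_quat(q[[1,2,3,0]]).as_matrix(),c["xyz"]
def cast(n,uv,z):
    K,d,A,o=cam(n); p=cv2.undistortPoints(np.float64(uv).reshape(-1,1,2),K,d).reshape(-1,2)
    r=np.c_[p,np.ones(len(p))]@A.T; return o+r*((z-o[2])/r[:,2])[:,None]
def proj(n,X):
    K,d,A,o=cam(n); Y=(np.float64(X).reshape(-1,3)-o)@A
    return cv2.projectPoints(Y,np.zeros(3),np.zeros(3),K,d)[0].reshape(-1,2)
def zoom(im,x0,y0,w,h,s): return cv2.resize(im[y0:y0+h,x0:x0+w],None,fx=s,fy=s,interpolation=cv2.INTER_CUBIC)
E
python3 - <<'E'
from h import *
t=cv2.imread("pics/top0.png"); s=cv2.imread("pics/scene0.png")
print(proj("top",[[0,0,0],[206.7,-482.4,231]]),proj("scene",[[0,0,0],[206.7,-482.4,231]]))
# composite: coder (top) left, carton views right
a=zoom(t,170,155,170,125,3)   # 510x375
b=zoom(t,350,170,90,90,3)     # 270x270
c=zoom(s,110,190,110,100,2.5)    # 275x250
g=np.zeros((600,790,3),np.uint8); g[:375,:510]=a; g[:270,515:785]=b; g[275:525,515:790]=c
d=zoom(s,220,165,170,75,3); g[375:600,:510]=d
g=np.clip(g.astype(float)*1.5,0,255).astype(np.uint8)
cv2.imwrite("pics/c0.png",g)
hsv=cv2.cvtColor(t,cv2.COLOR_BGR2HSV)
m=cv2.inRange(hsv,(5,90,50),(20,255,255)); m[:, :350]=0; m[:,410:]=0; m[:215]=0; m[265:]=0
for ct in cv2.findContours(m,0,2)[0]:
    if cv2.contourArea(ct)>60: print("brown",cv2.minAreaRect(ct),cast("top",cv2.boxPoints(cv2.minAreaRect(ct)),120)[:,:2].round())
m=cv2.inRange(hsv,(105,90,40),(130,255,255)); m[:180]=0; m[230:]=0; m[:,235:]=0
for ct in cv2.findContours(m,0,2)[0]: print("grip",cv2.contourArea(ct),cv2.minEnclosingCircle(ct))
E
```

```text
[[297.88913698 378.04591107]
 [469.32411446 330.7937973 ]] [[224.46140056 154.11349881]
 [ 92.51730424 157.70253515]]
brown ((377.4569396972656, 239.2672576904297), (23.372549057006836, 32.695308685302734), 23.198589324951172) [[ 432. -185.]
 [ 525. -224.]
 [ 497. -291.]
 [ 405. -251.]]
grip 60.0 ((212.0, 208.0), 5.385264873504639)
```

View pics/c0.png

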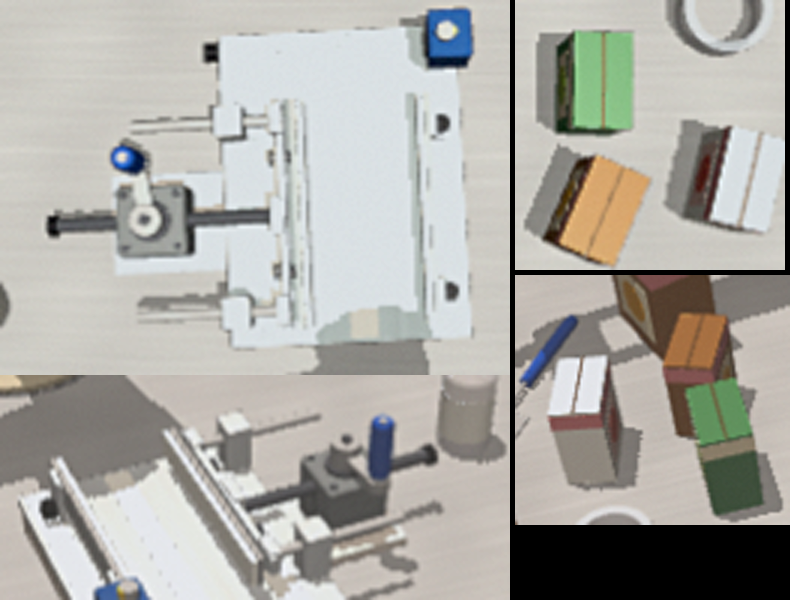

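The crop confirms it: the small brown box has the pink band, while the large brown one has an oval label and no band. In the top view the grip top is at (212,208) and the hub at (218,228). The moving guide is near column 268 and the back guide near column 310. Next I compute the poses.

Run:
```python
from h import *
t=cv2.imread("pics/top0.png"); hsv=cv2.cvtColor(t,cv2.COLOR_BGR2HSV)
m=cv2.inRange(hsv,(5,90,120),(22,255,255)); m[:, :350]=0; m[:,410:]=0; m[:215]=0; m[265:]=0
ct=max(cv2.findContours(m,0,2)[0],key=cv2.contourArea); r=cv2.minAreaRect(ct)
P=cast("top",cv2.boxPoints(r),120)[:,:2]; print(r,P.round(),P.mean(0),np.linalg.norm(np.diff(P,axis=0),axis=1))
e=P-np.roll(P,1,0); L=e[np.argmax(np.linalg.norm(e,axis=1))]; print("yaw",np.degrees(np.arctan2(L[1],L[0])))
# bed
m=cv2.inRange(hsv,(0,0,0),(255,255,255))
B=cast("top",[[244,167.7],[322.7,164.3],[327,266.5],[247.7,270]],50)[:,:2]
print("bed",B.round(),B.mean(0)); e=B-np.roll(B,1,0); print(np.linalg.norm(e,axis=1),np.degrees(np.arctan2(e[:,1],e[:,0])))
print("hub",cast("top",[218,228.3],124),"grip",cast("top",[212,208],188),cast("top",[212,207.5],182))
print("carriage outer/inner bar edges top",cast("top",[[266,208],[271,208],[272.3,208]],105)[:,:2].round(),"back",cast("top",[[307.5,208],[310,208],[312,208]],105)[:,:2].round())
for nm,lo,hi in(("scene",(100,120,40),(130,255,255)),):
    h=cv2.cvtColor(cv2.imread("pics/scene0.png"),cv2.COLOR_BGR2HSV); mm=cv2.inRange(h,lo,hi); mm[:170]=0;mm[205:]=0;mm[:,:335]=0;mm[:,362:]=0
    ys,xs=np.where(mm); print("grip scene",xs.min(),xs.max(),ys.min(),ys.max(),xs.mean(),ys.mean())
    print(cast("scene",[xs.mean(),ys.mean()],153))
```

```text
((379.4569091796875, 239.76724243164062), (19.30204963684082, 32.03877258300781), 23.198589324951172) [[ 429. -197.]
 [ 520. -236.]
 [ 497. -291.]
 [ 406. -252.]] [ 463.26316467 -243.93901333] [98.86987051 59.65685978 98.89908912]
yaw 156.81057500708334
bed [[694. 187.]
 [708. -71.]
 [376. -88.]
 [360. 168.]] [534.31827518  48.75425932]
[333.95023906 258.33899023 332.77699961 256.12725433] [   3.3030345   -86.83616218 -177.07774478   93.42673418]
hub [[491.35322788 253.88882326 124.        ]] grip [[549.03219345 261.65576226 188.        ]] [[550.97347844 262.87847385 182.        ]]
carriage outer/inner bar edges top [[558. 108.]
 [558.  92.]
 [558.  88.]] back [[559. -22.]
 [559. -29.]
 [560. -36.]]
grip scene 344 350 179 187 347.09090909090907 182.04545454545453
[[521.86327217 282.53262769 153.        ]]
```

```bash
cat >> h.py <<'E'
def tgt(x,y,z,yaw,pos=None,q=None,show=True):
    """tool down, tool y at world yaw (deg, mod 180): delta in current tool axes"""
    s=ctrl.sense(); q=s["ee_rot"] if q is None else np.array(q); pos=s["eef_pos"] if pos is None else np.array(pos)
    C=R.from_quat(q[[1,2,3,0]]); best=None
    for a in(yaw,yaw+180):
        a=np.radians(a); yy=np.array([np.cos(a),np.sin(a),0]); xx=np.array([0,0,-1.])
        T=R.from_matrix(np.c_[xx,yy,np.cross(xx,yy)]); rv=np.degrees((C.inv()*T).as_rotvec())
        if best is None or np.linalg.norm(rv)<np.linalg.norm(best): best=rv
    d=C.inv().apply(np.array([x,y,z])-pos)
    print("d",d.round(1),"rv",best.round(2)); return d,best
E
python3 - <<'E'
from h import *
s=ctrl.sense(); q=s["ee_rot"]; print(R.from_quat(q[[1,2,3,0]]).as_matrix().round(3))
tgt(463,-244,231,66.8); tgt(463,-244,160,66.8)
E
```

```text
[[-0.     0.394 -0.919]
 [ 0.001 -0.919 -0.394]
 [-1.    -0.001 -0.   ]]
d [   0.  -118.2 -329.5] rv [4.639e+01 1.000e-02 7.000e-02]
d [  71.  -118.1 -329.4] rv [4.639e+01 1.000e-02 7.000e-02]
```

Call:
carry_out([
  [-1,0,-20,-56,10,0,0],
  [-1,0,-40,-112,20,0,0],
  [-1,0,-60,-168,30,0,0],
  [-1,0,-80,-224,40,0,0],
  [-1,0,-100,-280,46.4,0,0],
], newtons=30)

```text
time_s: 0.72
eef_pos: [419.7, -284.8, 231.1]
ee_rot: [0.144, -0.692, 0.144, 0.692]
force: [0.4, -0.1, 0.4]
grip_width: 1.002
```

Run:
```python
from h import *
s=ctrl.sense();print(s["time_s"],s["eef_pos"],s["force"])
tgt(463,-244,150,66.8); tgt(463,-244,82,66.8)
```

```text
0.725 [ 419.68471478 -284.76753923  231.13929333] [ 0.4303827  -0.14857814  0.44195582]
d [ 81.1 -54.7 -23.5] rv [-0.33  0.01  0.  ]
d [149.1 -54.7 -23.5] rv [-0.33  0.01  0.  ]
```

Call:
carry_out([
  [-1,0,-25,-11,0,0,0],
  [-1,0,-48.5,-21,0,0,0],
  [-1,40,-48.5,-21,0,0,0],
  [-1,80,-48.5,-21,0,0,0],
  [-1,80,-48.5,-21,0,0,0],
])

```text
time_s: 1.35
eef_pos: [456.0, -248.7, 149.1]
ee_rot: [0.143, -0.691, 0.141, 0.694]
force: [-0.9, 0.0, 1.9]
grip_width: 1.001
```

Run:
```python
from h import *
s=ctrl.sense();print(s["eef_pos"],s["force"])
tgt(463,-244,82,66.8)
a=viewer.capture("top")[:,:,::-1]; b=viewer.capture("scene")[:,:,::-1]
g=np.hstack([zoom(a,340,170,110,120,3.5),zoom(b,110,120,110,120,3.5)]); g=np.clip(g*1.4,0,255).astype(np.uint8)
cv2.imwrite("pics/c1.png",g)
```

```text
[ 456.04221233 -248.74519343  149.11058892] [-9.29478654e-01  1.49048658e-04  1.91097451e+00]
d [67.1 -7.  -4.9] rv [-0.01  0.32  0.11]
```

View pics/c1.png

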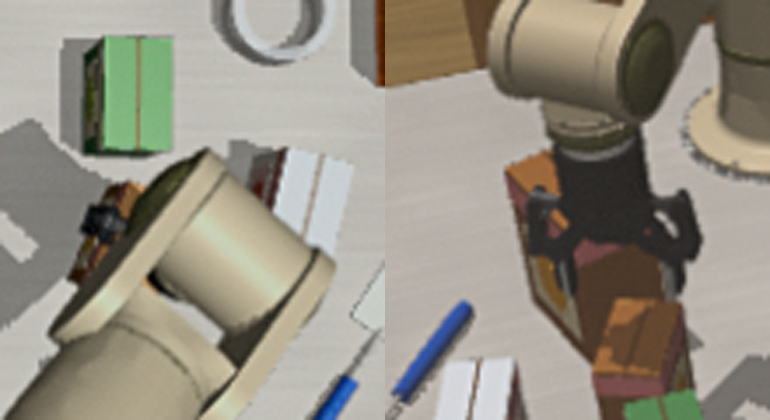

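The fingers sit either side of the small brown carton, clear of the neighbours. I'll correct by 8 mm, then descend.

Call:
carry_out([
  [-1,10,-7,-5,0,0,0],
  [-1,30,-7,-5,0,0,0],
  [-1,50,-7,-5,0,0,0],
  [-1,67,-7,-5,0,0,0],
  [-1,67,-7,-5,0,0,0],
])

```text
time_s: 2.08
eef_pos: [464.6, -244.9, 83.9]
ee_rot: [0.142, -0.692, 0.142, 0.693]
force: [0.2, 0.3, 0.5]
grip_width: 0.996
```

Call:
carry_out([
  [0.4,0,0,0,0,0,0],
  [0.8,0,0,0,0,0,0],
  [1,0,0,0,0,0,0],
  [1,0,0,0,0,0,0],
  [1,0,0,0,0,0,0],
], newtons=30)

```text
time_s: 2.7
eef_pos: [465.1, -245.5, 85.4]
ee_rot: [-0.142, 0.693, -0.142, -0.692]
force: [1.1, 1.1, 5.7]
grip_width: 0.723
```

Call:
carry_out([
  [1,0,0,0,0,0,0],
  [1,-10,0,0,0,0,0],
  [1,-30,0,0,0,0,0],
  [1,-60,0,0,0,0,0],
  [1,-60,0,0,0,0,0],
])

```text
time_s: 3.32
eef_pos: [465.2, -245.9, 146.2]
ee_rot: [-0.141, 0.694, -0.143, -0.691]
force: [0.1, 0.1, -2.8]
grip_width: 0.72
```

Run:
```python
from h import *
s=ctrl.sense();print(s)
a=viewer.capture("top")[:,:,::-1]; b=viewer.capture("scene")[:,:,::-1]
g=np.hstack([zoom(a,340,170,110,120,3.5),zoom(b,110,120,110,120,3.5)]); g=np.clip(g*1.4,0,255).astype(np.uint8)
cv2.imwrite("pics/c2.png",g)
tgt(526,15,240,93.1)
```

```text
{'time_s': 3.325, 'joints': array([-7.09133913e-01,  3.95725359e-01,  1.61555657e+00, -1.23671904e-04,
        1.12619105e+00,  1.26676199e+00]), 'dq': array([-0.00095434,  0.03918947,  0.05248284, -0.00105916, -0.03174471,
       -0.00029345]), 'tau': array([ 1.02904541e-01, -4.55395818e+01, -2.55160278e+01,  1.80545845e-03,
        3.77144879e-01,  1.42823496e-04]), 'eef_pos': array([ 465.16809319, -245.92002787,  146.21994366]), 'ee_rot': array([-0.14148712,  0.693908  , -0.14296961, -0.69139915]), 'force': array([ 0.14437443,  0.1382794 , -2.81920171]), 'wrist_torque': array([-0.02138279, -0.00112556,  0.00841189]), 'grip_width': 0.7200102405278975}
d [ -96.3 -263.4   45.7] rv [-26.31   0.05   0.03]
```

View pics/c2.png

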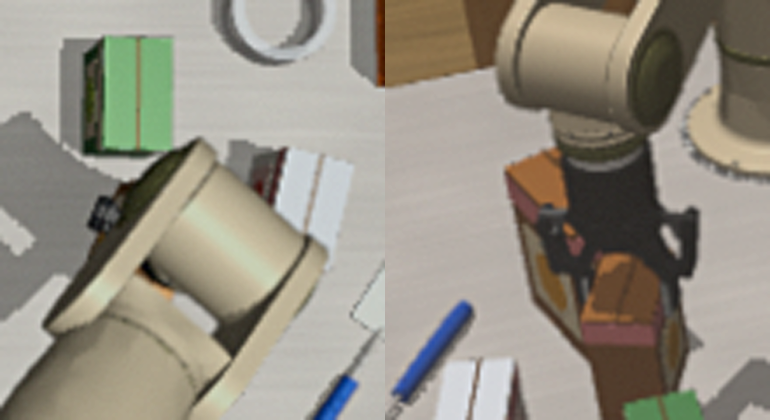

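Carton held: 2.8 N load, opening 61 mm. Raising it and carrying it over the lane.

Call:
carry_out([
  [1,-35,0,0,0,0,0],
  [1,-70,-20,4,-4,0,0],
  [1,-95,-60,10,-12,0,0],
  [1,-95,-110,19,-20,0,0],
  [1,-95,-160,28,-26.3,0,0],
])

```text
time_s: 4.05
eef_pos: [501.6, -85.7, 238.1]
ee_rot: [-0.02, -0.706, -0.021, 0.707]
force: [0.3, 0.0, -3.3]
grip_width: 0.72
```

Run:
```python
from h import *
tgt(526,15,240,93.1)
```

```text
d [ -1.9 -99.1 -30.1] rv [0.19 0.11 0.05]
```

Call:
carry_out([
  [1,0,-35,-10,0,0,0],
  [1,0,-70,-20,0,0,0],
  [1,0,-95,-28,0,0,0],
  [1,0,-95,-28,0,0,0],
  [1,0,-95,-28,0,0,0],
])

```text
time_s: 4.68
eef_pos: [524.3, 8.7, 238.4]
ee_rot: [-0.019, -0.706, -0.019, 0.707]
force: [0.5, 0.0, -1.4]
grip_width: 0.72
```

Run:
```python
from h import *
print(ctrl.sense()["force"]); tgt(526,15,135,93.1)
```

```text
[ 0.49248405  0.01363775 -1.42615371]
d [103.4  -6.2  -2.2] rv [-0.02  0.1   0.01]
```

Call:
carry_out([
  [1,0,-6,-2,0,0,0],
  [1,30,-6,-2,0,0,0],
  [1,60,-6,-2,0,0,0],
  [1,80,-6,-2,0,0,0],
  [1,80,-6,-2,0,0,0],
])

```text
time_s: 5.3
eef_pos: [525.7, 15.1, 158.2]
ee_rot: [-0.019, -0.706, -0.019, 0.708]
force: [-0.1, -0.0, -2.2]
grip_width: 0.723
```

Run:
```python
from h import *
a=viewer.capture("top")[:,:,::-1]; b=viewer.capture("scene")[:,:,::-1]
g=np.hstack([zoom(a,230,150,110,130,3.5),zoom(b,210,120,110,130,3.5)]); g=np.clip(g*1.4,0,255).astype(np.uint8)
cv2.imwrite("pics/c3.png",g);print(ctrl.sense()["force"]); tgt(526,15,135,93.1)
```

```text
[-0.09629846  0.35669615 -2.05024951]
d [25.1 -0.   0.7] rv [-0.03 -0.06 -0.01]
```

View pics/c3.png

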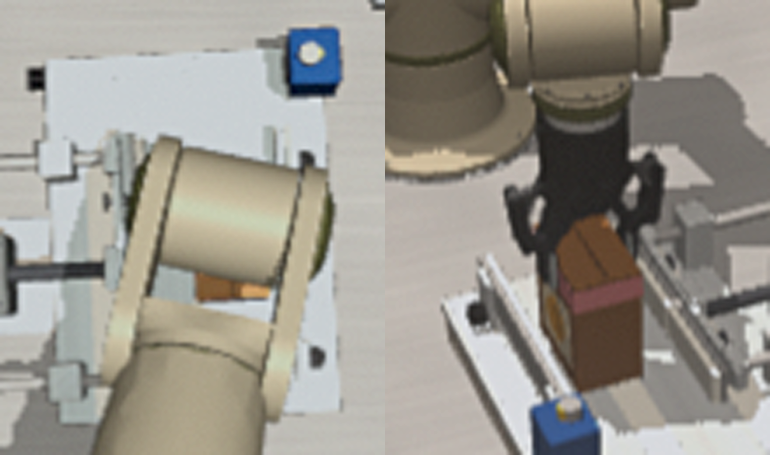

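The carton hangs between the guides and is aligned with them. Lowering it gently.

Call:
carry_out([
  [1,8,0,0,0,0,0],
  [1,14,0,0,0,0,0],
  [1,18,0,0,0,0,0],
  [1,21,0,0,0,0,0],
  [1,21,0,0,0,0,0],
])

```text
time_s: 6.02
eef_pos: [526.3, 15.3, 138.1]
ee_rot: [-0.019, -0.707, -0.019, 0.707]
force: [0.4, 0.4, -1.0]
grip_width: 0.721
```

Call:
carry_out([
  [1,1,0,0,0,0,0],
  [1,2,0,0,0,0,0],
  [1,3,0,0,0,0,0],
  [1,3,0,0,0,0,0],
  [1,3,0,0,0,0,0],
])

```text
time_s: 6.65
eef_pos: [526.3, 15.3, 135.5]
ee_rot: [0.019, 0.707, 0.019, -0.707]
force: [-1.1, 0.1, 0.7]
grip_width: 0.726
```

Call:
carry_out([
  [1,0.5,0,0,0,0,0],
  [1,1,0,0,0,0,0],
  [1,1,0,0,0,0,0],
  [1,1,0,0,0,0,0],
  [1,1,0,0,0,0,0],
])

```text
time_s: 7.28
eef_pos: [526.4, 15.3, 135.4]
ee_rot: [0.019, 0.707, 0.019, -0.707]
force: [-5.3, 1.1, 11.1]
grip_width: 0.72
```

Bed contact, about 11 N upward. Opening slowly, then rising.

Call:
carry_out([
  [0.3,0,0,0,0,0,0],
  [0,-0.5,0,0,0,0,0],
  [-1,-0.5,0,0,0,0,0],
  [-1,-0.5,0,0,0,0,0],
  [-1,-0.5,0,0,0,0,0],
])

```text
time_s: 7.9
eef_pos: [526.3, 15.2, 134.6]
ee_rot: [-0.019, -0.707, -0.019, 0.707]
force: [-0.1, -0.8, 0.0]
grip_width: 0.998
```

Call:
carry_out([
  [-1,0,0,0,0,0,0],
  [-1,-15,0,0,0,0,0],
  [-1,-45,0,0,0,0,0],
  [-1,-80,0,0,0,0,0],
  [-1,-105,0,0,0,0,0],
])

```text
time_s: 8.52
eef_pos: [526.6, 15.2, 242.5]
ee_rot: [0.019, 0.708, 0.019, -0.706]
force: [0.5, -0.0, -0.2]
grip_width: 1.003
```

Run:
```python
from h import *
print("scene grip mid",cast("scene",[347.5,188.7],153)); print("proj axis/grip guess",proj("scene",[[549,262,188],[491,254,124]]))
tgt(548,262,240,0); tgt(548,262,240,90)
```

```text
scene grip mid [[554.22344194 269.05286626 153.        ]]
proj axis/grip guess [[345.47641286 179.21791157]
 [334.55607516 185.66462304]]
d [   2.4 -245.2  -34.7] rv [-86.91  -0.09  -0.14]
d [   2.4 -245.2  -34.7] rv [ 3.09 -0.15 -0.03]
```

The carton is released. Moving over the grip (about x 551, y 264) with the tool squared to the world axes.

Call:
carry_out([
  [-1,0,-50,-5,3.1,0,0],
  [-1,0,-105,-10,3.1,0,0],
  [-1,0,-160,-15,3.1,0,0],
  [-1,0,-210,-20,3.1,0,0],
  [-1,0,-247,-25,3.1,0,0],
])

```text
time_s: 9.15
eef_pos: [537.6, 265.4, 241.0]
ee_rot: [0.0, 0.707, 0.001, -0.707]
force: [-0.6, -0.3, -0.6]
grip_width: 0.997
```

Call:
carry_out([
  [-1,0,0,0,0,0,0],
  [-1,0,0,0,0,0,0],
  [-1,0,0,0,0,0,0],
  [-1,0,0,0,0,0,0],
  [-1,0,0,0,0,0,0],
])

```text
time_s: 9.78
eef_pos: [538.0, 262.9, 240.0]
ee_rot: [-0.0, 0.707, -0.0, -0.707]
force: [0.3, -0.0, 0.3]
grip_width: 1.002
```

Run:
```python
from h import *
a=viewer.capture("top")[:,:,::-1]; b=viewer.capture("scene")[:,:,::-1]
g=np.hstack([zoom(a,190,150,140,130,2.8),zoom(b,230,110,140,130,2.8)]); g=np.clip(g*1.4,0,255).astype(np.uint8)
cv2.imwrite("pics/c4.png",g);print(ctrl.sense()["force"]); tgt(551,264,146,90)
```

```text
[0.49866324 0.2789955  0.95683454]
d [ 93.9  -0.9 -13. ] rv [-0.03 -0.    0.  ]
```

View pics/c4.png

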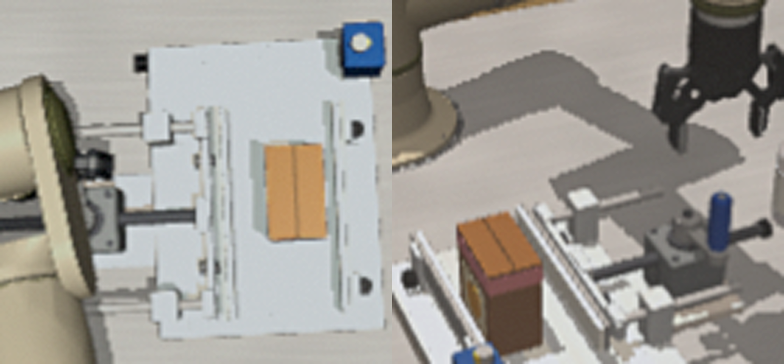

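The carton stands square in the lane, near the back guide. Descending on the grip.

Call:
carry_out([
  [-1,0,-1,-13,0,0,0],
  [-1,30,-1,-13,0,0,0],
  [-1,65,-1,-13,0,0,0],
  [-1,94,-1,-13,0,0,0],
  [-1,94,-1,-13,0,0,0],
])

```text
time_s: 10.5
eef_pos: [550.0, 264.0, 144.0]
ee_rot: [-0.0, -0.706, 0.0, 0.709]
force: [0.6, -0.3, -0.1]
grip_width: 1.002
```

Call:
carry_out([
  [0,0,0,0,0,0,0],
  [0.4,0,0,0,0,0,0],
  [1,0,0,0,0,0,0],
  [1,0,0,0,0,0,0],
  [1,0,0,0,0,0,0],
], newtons=40)

```text
time_s: 11.12
eef_pos: [551.3, 264.5, 146.6]
ee_rot: [-0.0, 0.708, 0.0, -0.707]
force: [-0.3, 0.7, 5.8]
grip_width: 0.293
```

Call:
carry_out([
  [1,0,0,0,0,0,0],
  [1,0,0,0,0,0,0],
  [1,0,0,0,0,0,0],
  [1,0,0,0,0,0,0],
  [1,0,0,0,0,0,0],
])

```text
time_s: 11.75
eef_pos: [551.3, 264.5, 146.6]
ee_rot: [-0.0, 0.708, 0.0, -0.707]
force: [-0.2, 0.1, 6.2]
grip_width: 0.291
```

Run:
```python
from h import *
a=viewer.capture("scene")[:,:,::-1]
cv2.imwrite("pics/c5.png",np.clip(zoom(a,240,120,140,120,4)*1.4,0,255).astype(np.uint8)); s=ctrl.sense();print(s["force"],s["wrist_torque"],s["eef_pos"])
```

```text
[-0.28299937  0.1882067   5.24475146] [0.05577974 0.08776387 0.02650612] [551.28854328 264.4438449  146.61025991]
```

View pics/c5.png

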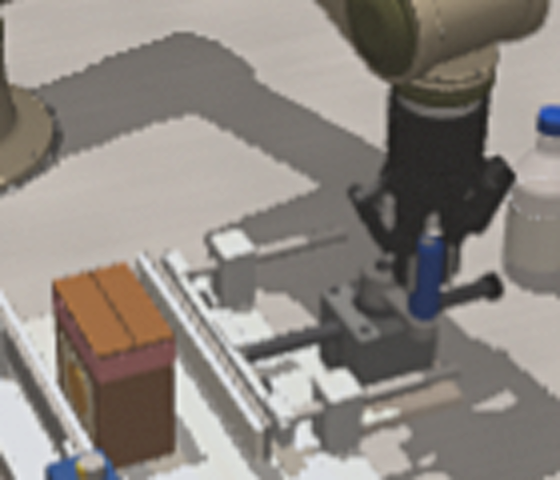

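The pads are on the grip, opening about 25 mm. A helper will print the circle offsets.

```bash
cat > circ.py <<'E'
import sys,numpy as np
# usage: phi_start step n [dcx dcy]: tool (y,z) offsets = (-dY,-dX)
p0,st,n=map(float,sys.argv[1:4]); e=[float(v) for v in sys.argv[4:6]] or [0,0]
c=lambda p:60*np.array([np.cos(np.radians(p)),np.sin(np.radians(p))])
for k in range(int(n)):
    base=p0+5*st*k; print("phi",base,"->",base+5*st,[[0 if False else round(float(v),1) for v in (-(c(base+st*j)-c(base)-0)[::-1])] for j in range(1,6)])
E
python3 circ.py 10 -6 1; python3 circ.py -20 -12 11
```

```text
phi 10.0 -> -20.0 [[6.2, -0.8], [12.5, -0.9], [18.8, -0.3], [24.9, 0.9], [30.9, 2.7]]
phi -20.0 -> -80.0 [[11.3, 5.5], [21.2, 13.2], [29.2, 22.8], [35.1, 33.9], [38.6, 46.0]]
phi -80.0 -> -140.0 [[0.9, 12.5], [-0.9, 24.9], [-5.2, 36.7], [-11.8, 47.4], [-20.5, 56.4]]
phi -140.0 -> -200.0 [[-10.4, 7.0], [-22.0, 11.7], [-34.4, 13.9], [-46.9, 13.5], [-59.1, 10.4]]
phi -200.0 -> -260.0 [[-11.3, -5.5], [-21.2, -13.2], [-29.2, -22.8], [-35.1, -33.9], [-38.6, -46.0]]
phi -260.0 -> -320.0 [[-0.9, -12.5], [0.9, -24.9], [5.2, -36.7], [11.8, -47.4], [20.5, -56.4]]
phi -320.0 -> -380.0 [[10.4, -7.0], [22.0, -11.7], [34.4, -13.9], [46.9, -13.5], [59.1, -10.4]]
phi -380.0 -> -440.0 [[11.3, 5.5], [21.2, 13.2], [29.2, 22.8], [35.1, 33.9], [38.6, 46.0]]
phi -440.0 -> -500.0 [[0.9, 12.5], [-0.9, 24.9], [-5.2, 36.7], [-11.8, 47.4], [-20.5, 56.4]]
phi -500.0 -> -560.0 [[-10.4, 7.0], [-22.0, 11.7], [-34.4, 13.9], [-46.9, 13.5], [-59.1, 10.4]]
phi -560.0 -> -620.0 [[-11.3, -5.5], [-21.2, -13.2], [-29.2, -22.8], [-35.1, -33.9], [-38.6, -46.0]]
phi -620.0 -> -680.0 [[-0.9, -12.5], [0.9, -24.9], [5.2, -36.7], [11.8, -47.4], [20.5, -56.4]]
```

Call:
carry_out([
  [1,0,6.2,-0.8,0,0,0],
  [1,0,12.5,-0.9,0,0,0],
  [1,0,18.8,-0.3,0,0,0],
  [1,0,24.9,0.9,0,0,0],
  [1,0,30.9,2.7,0,0,0],
])

```text
time_s: 12.42
eef_pos: [548.5, 233.7, 146.6]
ee_rot: [-0.0, 0.708, 0.0, -0.707]
force: [-0.9, 2.6, 5.8]
grip_width: 0.288
```

Call:
carry_out([
  [1,0,11.3,5.5,0,0,0],
  [1,0,21.2,13.2,0,0,0],
  [1,0,29.2,22.8,0,0,0],
  [1,0,35.1,33.9,0,0,0],
  [1,0,38.6,46.0,0,0,0],
])

```text
time_s: 13.05
eef_pos: [502.5, 195.1, 146.6]
ee_rot: [-0.001, 0.708, 0.0, -0.706]
force: [1.5, 7.6, 4.4]
grip_width: 0.294
```

Call:
carry_out([
  [1,0,0.5,12.5,0,0,0],
  [1,0,-1.9,24.9,0,0,0],
  [1,0,-6.2,36.7,0,0,0],
  [1,0,-12.8,47.4,0,0,0],
  [1,0,-21.5,56.4,0,0,0],
])

```text
time_s: 13.68
eef_pos: [446.0, 215.8, 146.6]
ee_rot: [0.0, 0.708, -0.0, -0.706]
force: [4.2, -1.2, 5.1]
grip_width: 0.293
```

Call:
carry_out([
  [1,0,-10.4,7.0,0,0,0],
  [1,0,-22.0,11.7,0,0,0],
  [1,0,-34.4,13.9,0,0,0],
  [1,0,-46.9,13.5,0,0,0],
  [1,0,-59.1,10.4,0,0,0],
])

```text
time_s: 14.3
eef_pos: [435.7, 275.3, 146.5]
ee_rot: [0.0, 0.708, -0.0, -0.707]
force: [3.5, -5.1, 6.4]
grip_width: 0.29
```

Call:
carry_out([
  [1,0,-11.3,-5.5,0,0,0],
  [1,0,-21.2,-13.2,0,0,0],
  [1,0,-29.2,-22.8,0,0,0],
  [1,0,-35.1,-33.9,0,0,0],
  [1,0,-38.6,-46.0,0,0,0],
])

```text
time_s: 14.92
eef_pos: [481.7, 313.6, 146.5]
ee_rot: [0.001, 0.707, -0.0, -0.707]
force: [-1.2, -6.8, 9.0]
grip_width: 0.293
```

Call:
carry_out([
  [1,0,-0.9,-12.5,0,0,0],
  [1,0,0.9,-24.9,0,0,0],
  [1,0,5.2,-36.7,0,0,0],
  [1,0,11.8,-47.4,0,0,0],
  [1,0,20.5,-56.4,0,0,0],
])

```text
time_s: 15.55
eef_pos: [537.8, 293.4, 146.5]
ee_rot: [0.0, -0.707, -0.0, 0.707]
force: [-5.6, -1.4, 9.3]
grip_width: 0.29
```

Call:
carry_out([
  [1,0,10.4,-7.0,0,0,0],
  [1,0,22.0,-11.7,0,0,0],
  [1,0,34.4,-13.9,0,0,0],
  [1,0,46.9,-13.5,0,0,0],
  [1,0,59.1,-10.4,0,0,0],
])

```text
time_s: 16.18
eef_pos: [548.7, 234.2, 146.6]
ee_rot: [-0.0, 0.708, 0.0, -0.706]
force: [-0.4, 2.9, 6.2]
grip_width: 0.291
```

Run:
```python
from h import *
a=viewer.capture("top")[:,:,::-1]; b=viewer.capture("scene")[:,:,::-1]; cv2.imwrite("pics/top6.png",a)
g=np.hstack([zoom(a,190,150,140,130,2.8),zoom(b,230,110,140,130,2.8)]); g=np.clip(g*1.4,0,255).astype(np.uint8)
cv2.imwrite("pics/c6.png",g)
```

```text
(no output)
```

View pics/c6.png

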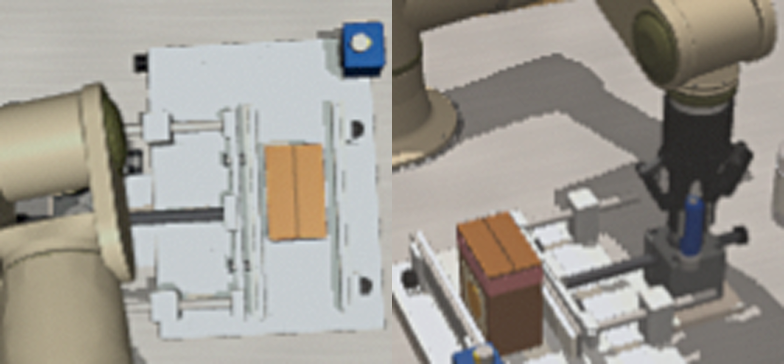

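```bash
python3 - <<'E'
from h import *
f=lambda x,y,z:cast("top",[x/2.8+190,y/2.8+150],z)[0,:2].round(1)
print("bar",f(257,190,105),"carton",f(265.5,190,170),f(326.5,190,170),"guide",f(331,190,105),f(335,190,105))
t=cv2.imread("pics/top6.png"); print(t[218,276:316].tolist())
E
python3 circ.py -80 -6 2;python3 circ.py -140 -6 8
```

```text
bar [527.4  58.2] carton [524.  47.] [524.9 -17.6] guide [528.6 -24.2] [528.6 -28.6]
[[111, 113, 109], [118, 122, 116], [137, 140, 136], [131, 133, 128], [144, 142, 138], [151, 149, 145], [107, 108, 104], [109, 111, 104], [124, 127, 123], [92, 115, 138], [67, 105, 140], [67, 105, 138], [67, 104, 138], [67, 105, 138], [68, 106, 139], [69, 105, 138], [71, 107, 141], [69, 107, 141], [69, 106, 140], [58, 88, 114], [66, 100, 131], [70, 109, 142], [70, 107, 141], [70, 107, 141], [70, 108, 141], [70, 108, 141], [70, 108, 141], [69, 106, 140], [67, 107, 141], [76, 113, 140], [139, 140, 142], [135, 135, 128], [123, 125, 118], [98, 102, 97], [139, 137, 133], [151, 149, 144], [135, 137, 133], [142, 143, 140], [148, 147, 143], [149, 147, 143]]
phi -80.0 -> -110.0 [[0.8, 6.2], [0.9, 12.5], [0.3, 18.8], [-0.9, 24.9], [-2.7, 30.9]]
phi -110.0 -> -140.0 [[-2.5, 5.8], [-5.5, 11.3], [-9.1, 16.4], [-13.2, 21.2], [-17.8, 25.4]]
phi -140.0 -> -170.0 [[-5.0, 3.8], [-10.4, 7.0], [-16.1, 9.7], [-22.0, 11.7], [-28.1, 13.1]]
phi -170.0 -> -200.0 [[-6.2, 0.8], [-12.5, 0.9], [-18.8, 0.3], [-24.9, -0.9], [-30.9, -2.7]]
phi -200.0 -> -230.0 [[-5.8, -2.5], [-11.3, -5.5], [-16.4, -9.1], [-21.2, -13.2], [-25.4, -17.8]]
phi -230.0 -> -260.0 [[-3.8, -5.0], [-7.0, -10.4], [-9.7, -16.1], [-11.7, -22.0], [-13.1, -28.1]]
phi -260.0 -> -290.0 [[-0.8, -6.2], [-0.9, -12.5], [-0.3, -18.8], [0.9, -24.9], [2.7, -30.9]]
phi -290.0 -> -320.0 [[2.5, -5.8], [5.5, -11.3], [9.1, -16.4], [13.2, -21.2], [17.8, -25.4]]
phi -320.0 -> -350.0 [[5.0, -3.8], [10.4, -7.0], [16.1, -9.7], [22.0, -11.7], [28.1, -13.1]]
phi -350.0 -> -380.0 [[6.2, -0.8], [12.5, -0.9], [18.8, -0.3], [24.9, 0.9], [30.9, 2.7]]
```

Free drag along the path is about 2.5–3.6 N and the radial load about 5 N. The remaining gap is about 18–22 mm, or 215–265° of crank.

Call:
carry_out([
  [1,0,11.3,5.5,0,0,0],
  [1,0,21.2,13.2,0,0,0],
  [1,0,29.2,22.8,0,0,0],
  [1,0,35.1,33.9,0,0,0],
  [1,0,38.6,46.0,0,0,0],
])

```text
time_s: 16.9
eef_pos: [502.7, 195.2, 146.6]
ee_rot: [-0.0, 0.708, -0.0, -0.706]
force: [2.4, 1.9, 5.8]
grip_width: 0.292
```

Call:
carry_out([
  [1,0,0.5,12.5,0,0,0],
  [1,0,-1.9,24.9,0,0,0],
  [1,0,-6.2,36.7,0,0,0],
  [1,0,-12.8,47.4,0,0,0],
  [1,0,-21.0,56.4,0,0,0],
])

```text
time_s: 17.52
eef_pos: [445.8, 216.0, 146.6]
ee_rot: [0.0, 0.708, -0.001, -0.707]
force: [2.0, -0.6, 6.7]
grip_width: 0.293
```

Call:
carry_out([
  [1,0,-5.0,3.8,0,0,0],
  [1,0,-10.4,7.0,0,0,0],
  [1,0,-16.1,9.7,0,0,0],
  [1,0,-22.0,11.7,0,0,0],
  [1,0,-28.1,13.1,0,0,0],
])

```text
time_s: 18.15
eef_pos: [432.8, 244.5, 146.5]
ee_rot: [0.0, 0.707, -0.0, -0.707]
force: [0.8, -2.6, 8.4]
grip_width: 0.294
```

```bash
cat > gap.py <<'E'
from h import *
import sys
s=ctrl.sense(); p=s["eef_pos"]; d=p[:2]-[491.5,254.2]; ph=np.arctan2(d[1],d[0]); F=s["force"]
print("phi",np.degrees(ph).round(1),"r",np.hypot(*d).round(1),"Frad",(F[:2]@[np.cos(ph),np.sin(ph)]).round(2),"Fdrag",(-F[:2]@[np.sin(ph),-np.cos(ph)]).round(2),F.round(1))
a=viewer.capture("top"); h=cv2.cvtColor(a,cv2.COLOR_RGB2HSV)
m=cv2.inRange(h,(5,90,90),(22,255,255)); m[:195]=0;m[240:]=0;m[:,:270]=0;m[:,330:]=0
r=cv2.minAreaRect(max(cv2.findContours(m,0,2)[0],key=cv2.contourArea)); P=cast("top",cv2.boxPoints(r),170)[:,:2]
e=P-np.roll(P,1,0); L=e[np.argmax(np.linalg.norm(e,axis=1))]; print("carton",P.mean(0).round(1),"yaw",(np.degrees(np.arctan2(L[1],L[0]))%180).round(1))
E
python3 gap.py
```

```text
phi -170.6 r 59.5 Frad -0.4 Fdrag 2.66 [ 0.8 -2.6  8.4]
carton [524.  13.] yaw 3.9
```

Call:
carry_out([
  [1,0,-6.2,0.8,0,0,0],
  [1,0,-12.5,0.9,0,0,0],
  [1,0,-18.8,0.3,0,0,0],
  [1,0,-24.9,-0.9,0,0,0],
  [1,0,-30.9,-2.7,0,0,0],
])

```text
time_s: 18.82
eef_pos: [435.8, 275.4, 146.5]
ee_rot: [0.0, 0.708, -0.0, -0.707]
force: [1.3, -3.4, 8.4]
grip_width: 0.295
```

```bash
python3 gap.py; python3 circ.py -200 -4 8
```

```text
phi 159.2 r 59.6 Frad -2.44 Fdrag 2.68 [ 1.3 -3.4  8.4]
carton [524.2  10.5] yaw 4.2
phi -200.0 -> -220.0 [[-3.9, -1.6], [-7.6, -3.4], [-11.3, -5.5], [-14.7, -7.8], [-18.0, -10.4]]
phi -220.0 -> -240.0 [[-3.1, -2.8], [-6.0, -5.8], [-8.7, -9.0], [-11.2, -12.4], [-13.4, -16.0]]
phi -240.0 -> -260.0 [[-2.0, -3.7], [-3.7, -7.5], [-5.1, -11.5], [-6.3, -15.5], [-7.1, -19.6]]
phi -260.0 -> -280.0 [[-0.6, -4.1], [-0.9, -8.3], [-0.9, -12.5], [-0.6, -16.7], [-0.0, -20.8]]
phi -280.0 -> -300.0 [[0.9, -4.1], [2.0, -8.1], [3.5, -12.1], [5.2, -15.9], [7.1, -19.6]]
phi -300.0 -> -320.0 [[2.2, -3.6], [4.7, -6.9], [7.4, -10.1], [10.3, -13.2], [13.4, -16.0]]
phi -320.0 -> -340.0 [[3.3, -2.6], [6.8, -4.9], [10.4, -7.0], [14.2, -8.9], [18.0, -10.4]]
phi -340.0 -> -360.0 [[4.0, -1.3], [8.0, -2.3], [12.2, -3.0], [16.3, -3.5], [20.5, -3.6]]
```

The carton is being pushed 2.5 mm per 30°, as expected, and has not reached the back guide yet. Continuing in 20° steps.

Call:
carry_out([
  [1,0,-3.9,-1.6,0,0,0],
  [1,0,-7.6,-3.4,0,0,0],
  [1,0,-11.3,-5.5,0,0,0],
  [1,0,-14.7,-7.8,0,0,0],
  [1,0,-18.0,-10.4,0,0,0],
])

```text
time_s: 19.5
eef_pos: [446.2, 293.2, 146.5]
ee_rot: [0.0, 0.708, -0.0, -0.707]
force: [0.2, -4.2, 8.2]
grip_width: 0.29
```

```bash
python3 gap.py
```

```text
phi 139.3 r 59.7 Frad -2.89 Fdrag 3.05 [ 0.2 -4.2  8.2]
carton [524.5   8.5] yaw 3.6
```

Call:
carry_out([
  [1,0,-3.1,-2.8,0,0,0],
  [1,0,-6.0,-5.8,0,0,0],
  [1,0,-8.7,-9.0,0,0,0],
  [1,0,-11.2,-12.4,0,0,0],
  [1,0,-13.4,-16.0,0,0,0],
])

```text
time_s: 20.18
eef_pos: [462.1, 306.4, 146.6]
ee_rot: [0.0, 0.707, -0.0, -0.707]
force: [0.2, -4.3, 8.3]
grip_width: 0.289
```

```bash
python3 gap.py
```

```text
phi 119.3 r 59.9 Frad -3.88 Fdrag 1.91 [ 0.2 -4.3  8.3]
carton [524.4   6.9] yaw 3.9
```

Call:
carry_out([
  [1,0,-2.0,-3.7,0,0,0],
  [1,0,-3.7,-7.5,0,0,0],
  [1,0,-5.1,-11.5,0,0,0],
  [1,0,-6.3,-15.5,0,0,0],
  [1,0,-7.1,-19.6,0,0,0],
])

```text
time_s: 20.85
eef_pos: [481.5, 313.5, 146.5]
ee_rot: [0.0, 0.707, -0.0, -0.707]
force: [-2.2, -3.9, 9.1]
grip_width: 0.293
```

```bash
python3 gap.py
```

```text
phi 99.6 r 60.2 Frad -3.44 Fdrag 2.78 [-2.2 -3.9  9.1]
carton [524.4   5.4] yaw 4.5
```

Call:
carry_out([
  [1,0,-0.6,-4.1,0,0,0],
  [1,0,-0.9,-8.3,0,0,0],
  [1,0,-0.9,-12.5,0,0,0],
  [1,0,-0.6,-16.7,0,0,0],
  [1,0,-0.2,-20.8,0,0,0],
])

```text
time_s: 21.52
eef_pos: [502.1, 313.7, 146.5]
ee_rot: [-0.001, -0.707, 0.001, 0.707]
force: [-3.8, -4.9, 9.0]
grip_width: 0.288
```

```bash
python3 gap.py; python3 circ.py -280 -3 6
```

```text
phi 79.9 r 60.4 Frad -5.46 Fdrag 2.84 [-3.8 -4.9  9. ]
carton [524.8   3.8] yaw 3.7
phi -280.0 -> -295.0 [[0.6, -3.1], [1.4, -6.1], [2.4, -9.1], [3.5, -12.1], [4.7, -14.9]]
phi -295.0 -> -310.0 [[1.4, -2.8], [2.9, -5.5], [4.6, -8.2], [6.5, -10.8], [8.4, -13.2]]
phi -310.0 -> -325.0 [[2.1, -2.4], [4.3, -4.6], [6.6, -6.7], [9.0, -8.7], [11.5, -10.6]]
phi -325.0 -> -340.0 [[2.6, -1.7], [5.3, -3.3], [8.1, -4.8], [11.0, -6.1], [13.9, -7.2]]
phi -340.0 -> -355.0 [[3.0, -1.0], [6.0, -1.8], [9.1, -2.5], [12.2, -3.0], [15.3, -3.4]]
phi -355.0 -> -370.0 [[3.1, -0.2], [6.3, -0.2], [9.4, -0.1], [12.5, 0.2], [15.6, 0.7]]
```

Call:
carry_out([
  [1,0,0.8,-3.1,0,0,0],
  [1,0,1.7,-6.1,0,0,0],
  [1,0,2.7,-9.1,0,0,0],
  [1,0,3.8,-12.1,0,0,0],
  [1,0,5.0,-14.9,0,0,0],
])

```text
time_s: 22.2
eef_pos: [516.8, 309.1, 146.6]
ee_rot: [-0.0, -0.707, 0.0, 0.707]
force: [-4.0, -1.9, 8.5]
grip_width: 0.292
```

```bash
python3 gap.py
```

```text
phi 65.2 r 60.5 Frad -3.38 Fdrag 2.86 [-4.  -1.9  8.5]
carton [524.8   2.8] yaw 3.6
```

Call:
carry_out([
  [1,0,1.4,-2.8,0,0,0],
  [1,0,2.9,-5.5,0,0,0],
  [1,0,4.6,-8.2,0,0,0],
  [1,0,6.5,-10.8,0,0,0],
  [1,0,8.4,-13.0,0,0,0],
])

```text
time_s: 22.88
eef_pos: [529.8, 301.1, 146.6]
ee_rot: [0.0, -0.707, -0.0, 0.707]
force: [-3.6, 1.4, 8.2]
grip_width: 0.293
```

```bash
python3 gap.py
```

```text
phi 50.7 r 60.5 Frad -1.22 Fdrag 3.68 [-3.6  1.4  8.2]
carton [525.8   2. ] yaw 0.8
```

Call:
carry_out([
  [1,0,2.1,-2.4,0,0,0],
  [1,0,4.3,-4.6,0,0,0],
  [1,0,6.6,-6.7,0,0,0],
  [1,0,9.0,-8.7,0,0,0],
  [1,0,11.5,-10.6,0,0,0],
])

```text
time_s: 23.55
eef_pos: [540.3, 290.1, 146.6]
ee_rot: [0.0, -0.707, -0.001, 0.707]
force: [-2.4, 5.1, 8.1]
grip_width: 0.292
```

```bash
python3 gap.py
```

```text
phi 36.4 r 60.6 Frad 1.08 Fdrag 5.5 [-2.4  5.1  8.1]
carton [525.8   2. ] yaw 0.8
```

The nip is felt. Drag rose from 2.8 to 5.5 N, which is about 34 N of nip, and the carton stopped moving. Backing off about 95°.

```bash
python3 circ.py -324 9.5 2
```

```text
phi -324.0 -> -276.5 [[-7.5, 6.5], [-13.9, 14.1], [-18.9, 22.7], [-22.4, 32.0], [-24.3, 41.7]]
phi -276.5 -> -229.0 [[-0.3, 9.9], [1.0, 19.8], [4.0, 29.3], [8.5, 38.1], [14.3, 46.2]]
```

Call:
carry_out([
  [1,0,-7.5,6.5,0,0,0],
  [1,0,-13.9,14.1,0,0,0],
  [1,0,-18.9,22.7,0,0,0],
  [1,0,-22.4,32.0,0,0,0],
  [1,0,-24.3,41.7,0,0,0],
])

```text
time_s: 24.22
eef_pos: [499.5, 313.9, 146.6]
ee_rot: [-0.0, 0.708, 0.0, -0.706]
force: [2.9, -0.5, 6.1]
grip_width: 0.294
```

Call:
carry_out([
  [1,0,-0.3,9.9,0,0,0],
  [1,0,1.0,19.8,0,0,0],
  [1,0,4.0,29.3,0,0,0],
  [1,0,8.5,38.1,0,0,0],
  [1,0,14.3,46.2,0,0,0],
])

```text
time_s: 24.85
eef_pos: [452.9, 299.8, 146.6]
ee_rot: [-0.0, 0.708, 0.001, -0.706]
force: [2.2, 1.3, 6.7]
grip_width: 0.29
```

Call:
carry_out([
  [1,0,0,0,0,0,0],
  [1,0,0,0,0,0,0],
  [1,0,0,0,0,0,0],
  [1,0,0,0,0,0,0],
  [1,0,0,0,0,0,0],
])

```text
time_s: 25.48
eef_pos: [452.5, 299.4, 146.6]
ee_rot: [0.0, -0.707, -0.0, 0.707]
force: [-4.3, -1.3, 9.1]
grip_width: 0.291
```

```bash
python3 gap.py
python3 - <<'E'
from h import *
a=viewer.capture("top")[:,:,::-1]; b=viewer.capture("scene")[:,:,::-1]; cv2.imwrite("pics/top7.png",a)
g=np.hstack([zoom(a,230,165,110,115,3.5),zoom(b,230,160,110,115,3.5)]); g=np.clip(g*1.4,0,255).astype(np.uint8)
cv2.imwrite("pics/c7.png",g)
E
```

```text
phi 130.7 r 59.7 Frad 1.81 Fdrag 4.08 [-4.3 -1.3  9.1]
carton [525.8   2. ] yaw 0.8
```

View pics/c7.png

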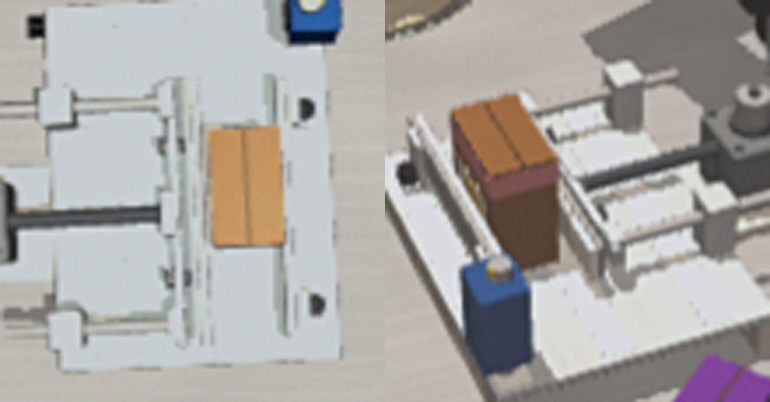

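The guide is backed off by 94°, which leaves about 6 mm of clearance. The carton stands square at the back guide. Letting go and rising.

Call:
carry_out([
  [0.2,0,0,0,0,0,0],
  [-0.3,0,0,0,0,0,0],
  [-1,0,0,0,0,0,0],
  [-1,0,0,0,0,0,0],
  [-1,0,0,0,0,0,0],
])

```text
time_s: 26.25
eef_pos: [452.8, 299.5, 145.7]
ee_rot: [0.0, -0.707, 0.0, 0.707]
force: [0.3, -0.6, 0.4]
grip_width: 0.997
```

Call:
carry_out([
  [-1,-10,0,0,0,0,0],
  [-1,-35,0,0,0,0,0],
  [-1,-65,0,0,0,0,0],
  [-1,-95,0,0,0,0,0],
  [-1,-110,0,0,0,0,0],
])

```text
time_s: 26.88
eef_pos: [453.2, 299.7, 257.8]
ee_rot: [-0.0, 0.708, 0.0, -0.706]
force: [0.5, 1.0, -0.0]
grip_width: 0.999
```

Call:
carry_out([
  [-1,0,-20,0,0,0,0],
  [-1,0,-40,0,0,0,0],
  [-1,0,-60,0,0,0,0],
  [-1,0,-60,0,0,0,0],
  [-1,0,-60,0,0,0,0],
])

```text
time_s: 27.5
eef_pos: [452.6, 359.5, 255.0]
ee_rot: [-0.0, -0.707, 0.0, 0.708]
force: [0.1, -1.1, 0.3]
grip_width: 1.001
```

```bash
python3 gap.py
python3 - <<'E'
from h import *
a=viewer.capture("top")[:,:,::-1]; b=viewer.capture("scene")[:,:,::-1]
o=cv2.imread("pics/top7.png"); d=cv2.absdiff(a,o)[180:260,255:330]; print("diff in lane max/mean",d.max(),d.mean())
g=np.hstack([zoom(a,190,165,150,115,4),]); g=np.clip(g*1.4,0,255).astype(np.uint8)
cv2.imwrite("pics/c8.png",g)
# carton y edges by row: subpixel seam/edges fit for yaw
h=cv2.cvtColor(a,cv2.COLOR_BGR2HSV); m=cv2.inRange(h,(5,90,90),(22,255,255))
L=[];Rr=[]
for y in range(206,230):
    xs=np.where(m[y,280:325])[0]+280; L.append(xs.min());Rr.append(xs.max()+1)
ys=np.arange(206,230)
for E,n in((L,"L"),(Rr,"R")):
    k=np.polyfit(ys,E,1); P=cast("top",[[np.polyval(k,208),208],[np.polyval(k,228),228]],170); v=P[0]-P[1]; print(n,P[:,:2].round(1).tolist(),"yaw",np.degrees(np.arctan2(v[1],v[0])).round(1))
E
```

```text
phi 110.3 r 112.3 Frad -1.05 Fdrag 0.29 [ 0.1 -1.1  0.3]
carton [525.8   2. ] yaw 0.8
diff in lane max/mean 5 1.4425
L [[553.5, 32.6], [494.2, 28.2]] yaw 4.2
R [[554.3, -27.2], [495.0, -31.6]] yaw 4.2
```

View pics/c8.png

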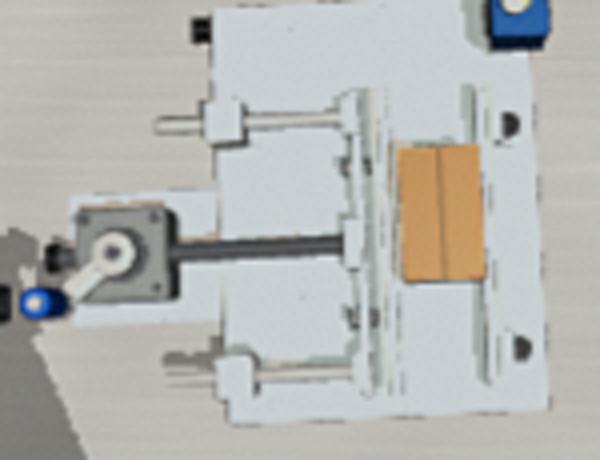

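```bash
python3 -c "
from rig import order,ctrl
print(order.finish_job(), ctrl.sense()['time_s'])"
```

```text
the job is handed in; nothing more can be done
the job is handed in; nothing more can be done
```

The brown carton is set up in the lane at the back guide with running clearance, and I handed the job in at about 28 s of the 72 s. The hand-in gives no verdict.

- **Placing:** I lifted the small brown carton with the pink band and set it down upright between the guides. It met the bed with about 11 N, and I then released it.
- **Nip:** I wound the crank clockwise by the grip for about 695°. The drag along the path rose from about 2.8 N to 5.5 N, which is roughly a 34 N nip, and the carton stopped moving.
- **Back-off:** I turned the crank back 94° by the grip, then let go. That works out to about 6 mm of clearance; I took it from the crank angle and did not measure it directly.

**Last checks:**
- The pictures show the carton standing at the back guide, with nothing in the lane changed after release.
- The gripper is clear of everything, and the other items were not touched.
- An edge fit put the carton at 4.2° against about 3.3° for the coder, so it is square within about 1°.
- My rougher rectangle fit disagreed, giving 0.8°. I put that down to pixel rounding and trusted the edge fit.

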